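# Recharge the gauge dry box through its dust flap

## Task

The dry box that keeps the gauge blocks from rusting needs its fresh desiccant cartridge. Take the cartridge standing on the bench (it has a grip ridge on top), put it upright down through the two-leaf spring dust flap in the top of the box, then press it on past the flap - closed fingers fit through the opening - until you feel it bottom firmly on its hidden seat, without ramming it or leaning hard on the box. Draw the fingers out so that the flap springs shut above the cartridge, and leave the other things on the bench where they are.

Things in the scene. Friction and masses are not known exactly. Their poses are not given: they have to be found in the camera images.
- cartridge_center (a point): Centre (37 mm above the foot) of the desiccant cartridge: upright aluminium block with perforated wide faces, 36 (its x) by 54 (its y) by 74 mm tall, 80 to 170 g; z is up. Its top 14 mm is a grey ribbed grip ridge, 10 mm thick in x, 32 mm long in y, on flat shoulders 60 mm above the foot: grasp the ridge across x. A half turn about z makes no difference.
- cartridge: The same cartridge; origin in the middle of its foot, which is bevelled by 5 mm all round.
- dry_box: Grey dry box for gauge blocks, fixed to the bench: 160 (its x, front to back) by 216 (its y) by 128 mm high, flat on top, with a glazed door and a round hygrometer in its front (-x) face. Origin in the middle of its underside. Its well (see well_mouth) ends on a firm flat seat that cannot be seen.
- well_mouth (a point): Middle of the well's mouth, level with the top of its black rim frame (128 mm above the bench), which stands 4 mm proud of the box and slopes in to the opening. x across the two flap leaves, y along them, z up. The well is a straight shaft 40 (x) by 58 mm (y): the cartridge goes in with its x along this x, 2 mm to spare on each side.
- well_grip (a point): Point in the well 64 mm below the mouth where two bow springs grip the cartridge's narrow sides; below it the cartridge needs a push, uneven and up to 9 N, and does not sink by its own weight. The seat is set by a screw: the seated foot is somewhere 94 to 109 mm below the mouth (ridge top 20 to 35 mm). Only the rise in push tells: about 10 N above the drag is firm, 25 N rams it.
- flap_near (a joint): Leaf of the dust flap hinged along the mouth's -x edge, 19 by 55 mm, 4 mm below the mouth plane: 0 = shut (level), grows to 1.5 rad as it swings down into the well; a light spring shuts it (0.5 to 2.5 N at its free edge).
- flap_far (a joint): The same leaf on the mouth's +x edge.
- lens_fluid: Bystander: small brown dropper bottle, 33 mm across, 102 mm tall, upright; origin under its centre.
- loupe: Bystander: black loupe, 42 mm across, 41 mm tall; origin under its centre.
- gauge_block_0: Bystander: small steel gauge block, 10 x 30 x 9 mm; origin under its centre.
- tweezers: Bystander: steel tweezers lying on the bench, 70 x 99 x 9 mm; origin under the centre.
- ocular_a: Bystander: black eyepiece tube lying on the bench, 151 mm long.
- micrometer: Bystander: micrometer lying on the bench, 132 mm long.
- masking_tape: Bystander: roll of masking tape lying flat, 94 mm across.
- block_123: Bystander: drilled steel set-up block, 51 x 76 x 25 mm.
- v_block_0: Bystander: steel V-block, 49 x 41 x 24 mm.
There are look-alikes about, which are no part of the job. What is shaped like the cartridge but green is not meant.

How it is judged (in metres and radians):
On the way, in this order (a step that is already met when the one before it is completed fails the run):
1. the cartridge stands upright in the well, its foot at least 30 mm below the mouth, both flap leaves held open by it (z of cartridge_center in the frame of well_mouth below 0.007 m and horizontal distance between cartridge_center and well_mouth below 0.006 m and angle between cartridge_center's own z axis and vertical below 0.12 rad and value of joint each of flap_near, flap_far above 0.6 rad), for 0.1 s.
2. the cartridge is pressed on its seat with more than 6 N (contact force between cartridge and seat above 6 N), for 0.1 s.
At the end, for the whole second after the job is handed in: The cartridge rests in the well with its foot within 1.5 mm of the seat, upright within 0.08 rad and at rest, and both leaves of the dust flap are shut above it (within 0.12 rad) (z of cartridge_foot in the frame of seat_top below 0.0015 m and horizontal distance between cartridge_foot and seat_top below 0.005 m and angle between cartridge_center's own z axis and vertical below 0.08 rad and value of joint each of flap_near, flap_far below 0.12 rad and linear speed of cartridge below 0.01 m/s); the robot touches nothing.
It fails at once if the cartridge is rammed on its seat with more than 25 N (contact force between cartridge and seat above 25 N).
It fails at once if the gripper or arm leans on the box with more than 30 N (contact force between any of the arm, the fingers and dry_box above 30 N).
It fails at once if the cartridge is forced against the box with more than 40 N (contact force between cartridge and dry_box above 40 N).
It fails at once if any of the other loose things is moved by more than 25 mm or knocked over (distance of any of lens_fluid, loupe, gauge_block_0, tweezers, ocular_a, micrometer, masking_tape, block_123, v_block_0 from where it was at the start of the episode above 0.025 m or angle between lens_fluid's own z axis and vertical above 0.5 rad).
It also fails if it takes over 72 s, if anything falls off the work surface, if the arm or the gripper's body presses on something with over 40 N, if the wrist force passes 120 N, or if a joint passes its speed limit or range.

## Robot

A 7-joint arm with a two-finger parallel gripper is mounted at the origin on a cart in front of the work surface, level with it; the furniture and walls round the work are solid. World frame = base frame: x ahead of the robot, y to its left, z up, the work surface at z = 0. Lengths are in mm, angles in rad, forces in N, time in s.
With the tool pointing down it reaches from about 425 to 875 mm from the base axis. Payload 4.7 kg.
Tool frame: the origin (TCP) lies between the finger pads; the fingertips stand 25 mm ahead of it and the grasp point (between the pads) lies 6 mm ahead of it (env.tip_extent is the distance from the TCP to the fingertips, in mm); z points along the fingers, y is the line along which they close (so a half turn about z gives the same grasp; the last joint's range is limited). The gripper opens to 87 mm and grips with 3 to 60 N. Pads are 19 mm wide; open, the fingers measure 117 mm over their backs; the gripper's body (75 mm by 190 mm) begins 51 mm behind the grasp point.
Start: joints at [-1.283, 0.321, -0.07, 1.45, 0.023, 1.371, -0.057], TCP at [175.783, 625.801, 210.887] pointing down, gripper open.
Joint ranges: [-2.86, 2.86], [-0.3, 2.09], [-1.38, 1.24], [0.06, 2.45], [-1.56, 4.7], [0.09, 2.05], [-2.69, 2.69]. Speed limits (rad/s): [2.57, 2.57, 3.14, 3.14, 3.14, 3.14, 3.14].

## Interface

Orientations are given as a rotation vector (axis times angle).
In Python, from bench import monitor, optics, finish_job, env gives the robot as it stands. The module is installed in compiled form; this text tells all that it offers.
- The arm moves only by the tool apply_moves, never from a script. Its argument "motion" is a list that holds one entry, the list of rows, each a list of 7 numbers: the shift along the tool's x, y, z in m, then the turn, a rotation vector about the tool's x, y, z in degrees, then the opening, from 0 (shut) to 1 (fully open). In form: [[[dx, dy, dz, wx, wy, wz, fingers], ...]]. A call has 1 to 12 rows; each row shifts and turns the commanded pose from where the row before left it, along the tool's axes as they then stand; what a row does not reach is not made up. A row lasts 1/10 s, in which the tool goes at most 50 mm and 8.59 degrees, less where a joint would pass 70% of its speed; a pose out of reach is approached as far as the arm can. A call with a gripper value outside its range is refused whole. The fingers move at their own pace and stop on an object; "squeeze" is the grip in N (left out, the last holds). Time passes only in rows, so rows that do not move let the fingers close. It gives the time, the measured TCP pose, the force, the opening and the grip force at its end, in the units of the state.
- monitor.observe(): the state, without advancing time (a new reading comes with each control period).
- optics.snapshot(name): name is "scene" or "top"; returns (picture, depth): 480x640x3 uint8, blue, green, red; 480x640 float32, mm along the optical axis (not along the pixel's ray), 0 where there is no reading.
- optics.camera_model(name): a dict with "fx", "fy", "cx", "cy" (pixels), "k1" (the pictures are not rectified: a ray, as slopes to the right and down, at radius r is drawn at 1 + k1 r^2 times it, then the intrinsics apply), "cam_to_world" (4x4, takes a point from camera to world coordinates). Camera axes: x right, y up, looking along -z (the intrinsics and any distortion apply to the point x, -y, -z); pixel columns grow to the right and rows downward; lengths in mm; the calibration is good to about 2 mm. A picture is of the moment at which its call begins. camera_model takes no time and is no camera call.
- finish_job(): hands the job in; it is judged then, once.
The state is a dict: "time": time; "joint_pos": joint angles; "joint_velocities": joint speeds; "joint_efforts": joint torques, N m; "ee_pos": TCP position; "orientation": TCP orientation; "ft_force": force on the tool from outside, world axes, zero at the start; "wrist_torque": the same for the moment, N m; "opening": finger opening in mm; "grip_force": force on a finger pad.
Only numpy, scipy, OpenCV 4.12 (cv2) and the standard library are available. Lean on these libraries where they do the work, as an engineer would, in place of code of your own. Each camera call takes 0.05 s, during which the arm holds its last target. There are 200 camera calls.

## Working session

There is one attempt and no reset: what is moved stays moved. The work goes in short steps, Python scripts to look and compute and a tool call to move; the robot and the scene stay as the last step left them, time stands still between calls to the robot, and variables do not carry over. Pictures are saved under pics/ and viewed, at most 10 in all, crops included, and the job is handed in when it is done.

Besides the shell and the picture viewer there is one more tool, called after "Request:" by a JSON object that holds its "fn" and its "kwargs". apply_moves: Moves the arm, as the interface text tells. Its arguments: {"type":"object","properties":{"motion":{"type":"array","items":{"type":"array","items":{"type":"array","items":{"type":"number"}}}},"squeeze":{"type":"number"}},"required":["motion"]}

```bash
mkdir -p pics; cat > h.py <<'E'
import numpy as np, cv2
from scipy.spatial.transform import Rotation as R
from bench import monitor, optics, finish_job, env
def snap(n):
    p,d=optics.snapshot(n); np.savez(f'{n}.npz',p=p,d=d); return p,d
def pts(n,d):
    "world point for every pixel, from depth"
    c=optics.camera_model(n); K=np.array([[c['fx'],0,c['cx']],[0,c['fy'],c['cy']],[0,0,1.]])
    h,w=d.shape; u,v=np.meshgrid(np.arange(w),np.arange(h))
    uv=np.stack([u,v],-1).reshape(-1,1,2).astype(float)
    s=cv2.undistortPoints(uv,K,np.array([c['k1'],0,0,0.])).reshape(h,w,2)
    P=np.stack([s[...,0]*d,-s[...,1]*d,-d],-1); M=np.array(c['cam_to_world'])
    return P@M[:3,:3].T+M[:3,3]
E
python3 - <<'E'
from h import *
for n in ('scene','top'):
    p,d=snap(n); cv2.imwrite(f'pics/{n}0.png',p); c=optics.camera_model(n); print(n,c['fx'],c['k1'],np.round(c['cam_to_world'],2).tolist(),(d==0).mean())
s=monitor.observe(); print(s)
print(env.tip_extent)
E
```

```text
scene 469.27780935297085 -0.10565353937864523 [[0.73, 0.53, -0.44, -16.77], [-0.68, 0.57, -0.45, -671.34], [0.01, 0.63, 0.78, 1103.4], [0.0, 0.0, 0.0, 1.0]] 0.010517578125
top 543.9625226030143 -0.011890610686898282 [[0.02, 1.0, -0.08, 448.03], [-1.0, 0.02, -0.0, -76.5], [0.0, 0.08, 1.0, 1438.09], [0.0, 0.0, 0.0, 1.0]] 0.003880208333333333
{'time': 0.1, 'joint_pos': array([-1.28289235,  0.32176521, -0.07007898,  1.45155905,  0.02260246,
        1.3708221 , -0.05689506]), 'joint_velocities': array([ 7.13941843e-05, -6.05827750e-04, -8.94523026e-04, -3.69009297e-03,
       -1.16654832e-03, -5.35727078e-04, -9.07938619e-04]), 'joint_efforts': array([-8.43468843e-04, -4.92566657e+01, -4.06274842e-01, -3.13401711e+01,
       -6.41403836e-02,  3.93008755e-02,  6.23902747e-05]), 'ee_pos': array([175.66704902, 625.26357429, 209.85722568]), 'orientation': array([-4.28684900e-01, -3.11206185e+00,  2.76637047e-03]), 'ft_force': array([ 0.06537743, -0.16953935,  0.63342248]), 'wrist_torque': array([-0.0075955 ,  0.01587583,  0.02092411]), 'grip_force': 0.0, 'opening': 86.95168104856376}
25.0
```

View pics/scene0.png

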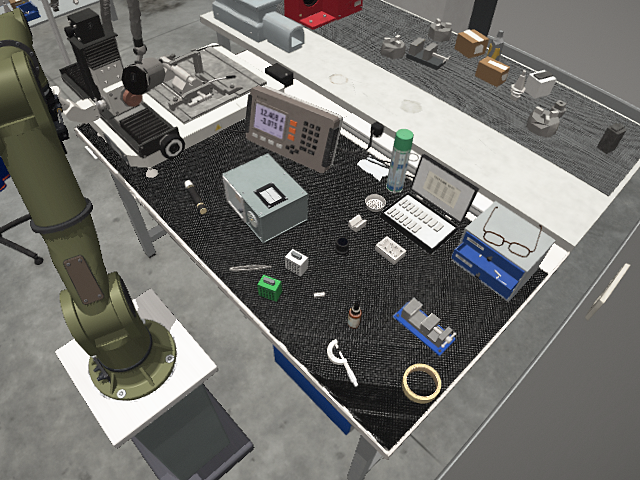

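View pics/top0.png

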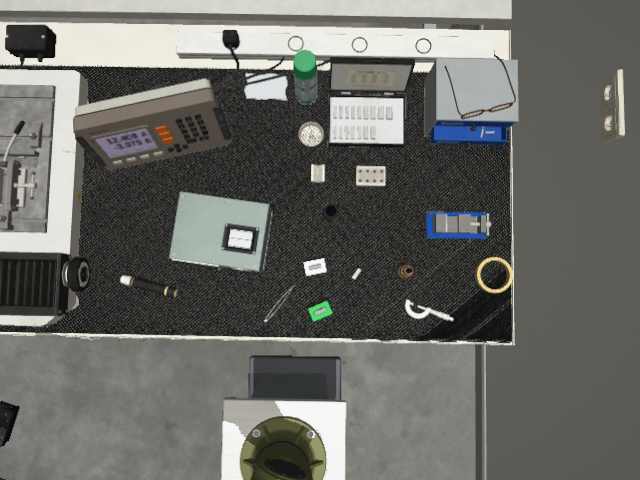

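The scene view shows the aluminium block with its ridge at (296,262) and the green look-alike at (270,287). It also shows the dry box at (265,197) with the black mouth frame at (270,194), the bottle at (355,315), the micrometer at (342,362) and the tweezers at (248,268). In the top view the silver block is at (315,267), the green one at (320,311), the mouth at (240,238), the gauge block at (357,273), the loupe at (331,211) and the bottle at (406,270).

Things that could be taken for the cartridge: silver block with ridge, top (315,267); green block, top (320,311), excluded by its colour; drilled 123 block, top (371,175), flat and drilled; V-block, top (318,173). I choose the silver block at (315,267) and will check it in a crop.

```bash
python3 - <<'E'
from h import *
z=np.load('top.npz'); p,d=z['p'],z['d']; W=pts('top',d)
z2=np.load('scene.npz'); p2=z2['p']; W2=pts('scene',z2['d'])
a=cv2.resize(p[225:310,215:345],None,fx=5,fy=5,interpolation=cv2.INTER_CUBIC)
b=cv2.resize(p2[150:310,215:335],(300,400),interpolation=cv2.INTER_CUBIC)
o=np.zeros((425+0,650,3),np.uint8); o[:]=a; cv2.imwrite('pics/crop1.png',o)
cv2.imwrite('pics/crop2.png',b)
def rect(m,W,lab):
    q=W[m][:,:2].astype(np.float32); r=cv2.minAreaRect(q); print(lab,len(q),np.round(r[0],1),np.round(r[1],1),round(r[2],1),'z',np.median(W[m][:,2]).round(1), np.round(q.mean(0),1))
def roi(c0,c1,r0,r1):
    m=np.zeros(d.shape,bool); m[r0:r1,c0:c1]=1; return m
Z=W[...,2]
for lo,hi in((50,66),(66,85),(30,90)): 
    m=roi(295,340,250,285)&(Z>lo)&(Z<hi); 
    if m.any(): rect(m,W,f'cart {lo}-{hi}')
m=roi(295,345,295,330)&(Z>30); rect(m,W,'green')
m=roi(160,285,180,280)&(Z>110)&(Z<150); rect(m,W,'box')
g=p.max(2).astype(int)
m=roi(215,265,215,262)&(g<70)&(Z>100); rect(m,W,'frame dark')
m=roi(222,258,225,252)&(g>150)&(Z>90);rect(m,W,'leaves')
for n,(c,r) in dict(loupe=(331,211),gb=(357,273),bottle=(406,270),tw=(280,303),v=(318,173)).items(): print(n,W[r,c].round(0))
Z2=W2[...,2]; 
for lo,hi in((50,66),(66,85)):
    m=roi(280,312,245,280)&(Z2>lo)&(Z2<hi); 
    if m.any(): rect(m,W2,f'scene cart {lo}')
m=roi(215,315,150,240)&(Z2>118)&(Z2<140); rect(m,W2,'scene box')
E
```

```text
cart 50-66 244 [500.1 -73.4] [36.4 53.7] 12.5 z 60.2 [499.9 -73.3]
cart 66-85 63 [500.  -74.6] [27.6 51. ] 8.2 z 73.6 [499.8 -73.8]
cart 30-90 308 [500.1 -73.4] [36.4 53.7] 12.5 z 60.9 [499.8 -73.4]
green 323 [408.  -80.4] [76.4 53.7] 23.8 z 61.6 [391.2 -88. ]
box 6187 [580.3 161.8] [224.3 168.6] 82.9 z 124.8 [580. 161.]
frame dark 387 [561.3 106.7] [80.3 62.9] 83.3 z 127.8 [560.8 106.9]
leaves 437 [535.3  32.8] [265.1  89.5] 70.0 z 124.8 [562.7 108. ]
loupe [ 644. -114.   46.]
gb [ 486. -185.   13.]
bottle [ 494. -300.   94.]
tw [404.  15.  -0.]
v [750. -79.  12.]
scene cart 50 190 [493.7 -72.8] [39.6 54. ] 12.4 z 58.2 [490.9 -76.1]
scene cart 66 46 [494.9 -73.1] [15.  30.5] 5.9 z 71.0 [493.9 -73.7]
scene box 2888 [574.3 161.9] [225.6 170.3] 83.1 z 122.9 [572.3 156.9]
```

View pics/crop1.png

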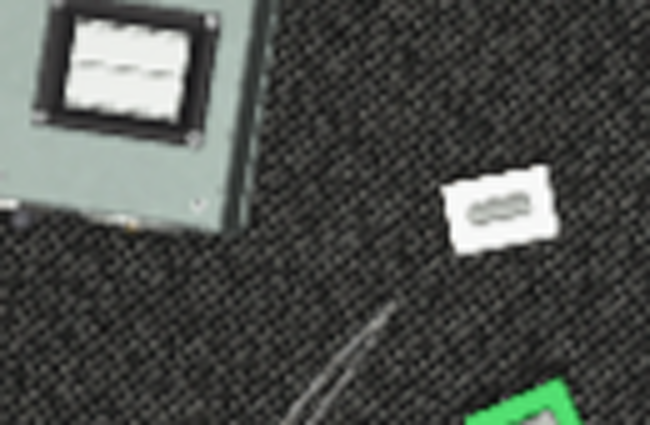

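The crop shows the silver block at (500,210) with its grey ribbed ridge running along its long side, so this is the cartridge. The mouth shows two white leaves with a seam along y. Now I lift and turn to the cartridge's yaw.

Request:
{"fn": "apply_moves", "kwargs": {"motion": [[[0, 0, -0.01, 0, 0, 7.73, 1], [0, 0, -0.01, 0, 0, 7.73, 1], [0, 0, -0.01, 0, 0, 7.73, 1], [0, 0, -0.01, 0, 0, 7.73, 1], [0, 0, -0.01, 0, 0, 7.73, 1], [0, 0, -0.01, 0, 0, 7.73, 1], [0, 0, -0.01, 0, 0, 7.73, 1], [0, 0, -0.01, 0, 0, 7.73, 1]]], "squeeze": 15}}

```text
time: 0.9
ee_pos: [175.7, 625.5, 290.6]
orientation: [1.973, 2.444, -0.002]
ft_force: [-0.3, 0.1, 0.0]
opening: 87.3
grip_force: 0.0
```

Request:
{"fn": "apply_moves", "kwargs": {"motion": [[[-0.036, 0.018, 0, 0, 0, 0, 1], [-0.036, 0.018, 0, 0, 0, 0, 1], [-0.036, 0.018, 0, 0, 0, 0, 1], [-0.036, 0.018, 0, 0, 0, 0, 1], [-0.036, 0.018, 0, 0, 0, 0, 1], [-0.036, 0.018, 0, 0, 0, 0, 1], [-0.036, 0.018, 0, 0, 0, 0, 1], [-0.036, 0.018, 0, 0, 0, 0, 1], [-0.036, 0.018, 0, 0, 0, 0, 1], [-0.036, 0.018, 0, 0, 0, 0, 1], [-0.036, 0.018, 0, 0, 0, 0, 1], [-0.036, 0.018, 0, 0, 0, 0, 1]]]}}

```text
time: 2.1
ee_pos: [480.6, 249.1, 290.6]
orientation: [-1.967, -2.45, 0.0]
ft_force: [-0.1, 0.3, 0.4]
opening: 86.9
grip_force: 0.0
```

Request:
{"fn": "apply_moves", "kwargs": {"motion": [[[-0.0354, -0.00584, 0, 0, 0, 0, 1], [-0.0354, -0.00584, 0, 0, 0, 0, 1], [-0.0354, -0.00584, 0, 0, 0, 0, 1], [-0.0354, -0.00584, 0, 0, 0, 0, 1], [-0.0354, -0.00584, 0, 0, 0, 0, 1], [-0.0354, -0.00584, 0, 0, 0, 0, 1], [-0.0354, -0.00584, 0, 0, 0, 0, 1], [-0.0354, -0.00584, 0, 0, 0, 0, 1], [-0.0354, -0.00584, 0, 0, 0, 0, 1], [0, 0, 0.045, 0, 0, 0, 1], [0, 0, 0.045, 0, 0, 0, 1], [0, 0, 0.04, 0, 0, 0, 1]]]}}

```text
time: 3.3
ee_pos: [496.8, -72.0, 158.9]
orientation: [-1.968, -2.448, -0.001]
ft_force: [0.9, 0.5, -1.4]
opening: 87.0
grip_force: 0.0
```

```bash
python3 - <<'E'
from h import *
s=monitor.observe(); print(s['ee_pos'].round(1),s['orientation'].round(3))
p,d=snap('scene'); o=cv2.resize(p[170:310,210:380],None,fx=4,fy=4,interpolation=cv2.INTER_CUBIC); cv2.imwrite('pics/s1.png',o)
p,d=snap('top'); cv2.imwrite('pics/t1.png',p[180:330,230:430])
E
```

```text
[496.8 -72.  158.9] [-1.968e+00 -2.448e+00 -1.000e-03]
```

View pics/s1.png

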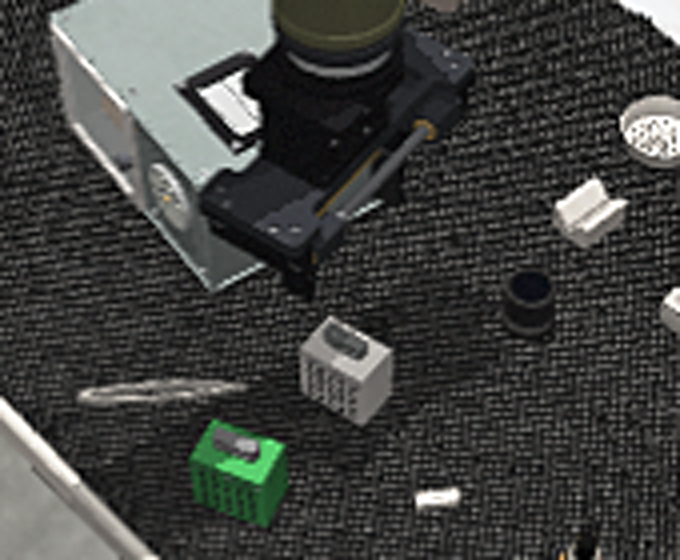

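The gripper hangs above the silver cartridge (crop 345,370), clear of the green block (240,475) and the box. I correct slightly and go down.

Request:
{"fn": "apply_moves", "kwargs": {"motion": [[[-0.0017, 0.0014, 0.015, 0, 0, 0, 1], [0, 0, 0.015, 0, 0, 0, 1], [0, 0, 0.015, 0, 0, 0, 1], [0, 0, 0.015, 0, 0, 0, 1], [0, 0, 0.009, 0, 0, 0, 1], [0, 0, 0, 0, 0, 0, 1]]]}}

```text
time: 4.0
ee_pos: [499.3, -72.9, 92.2]
orientation: [-1.966, -2.45, 0.001]
ft_force: [-0.1, -0.8, 0.4]
opening: 87.1
grip_force: 0.0
```

```bash
python3 - <<'E'
from h import *
s=monitor.observe(); print(s['ee_pos'].round(1),s['orientation'].round(3),s['ft_force'].round(1))
p,d=snap('scene'); o=cv2.resize(p[200:310,230:350],None,fx=5,fy=5,interpolation=cv2.INTER_CUBIC); cv2.imwrite('pics/s2.png',o)
E
```

```text
[499.3 -72.9  92.2] [-1.966e+00 -2.450e+00  1.000e-03] [-0.1 -0.8  0.4]
```

View pics/s2.png

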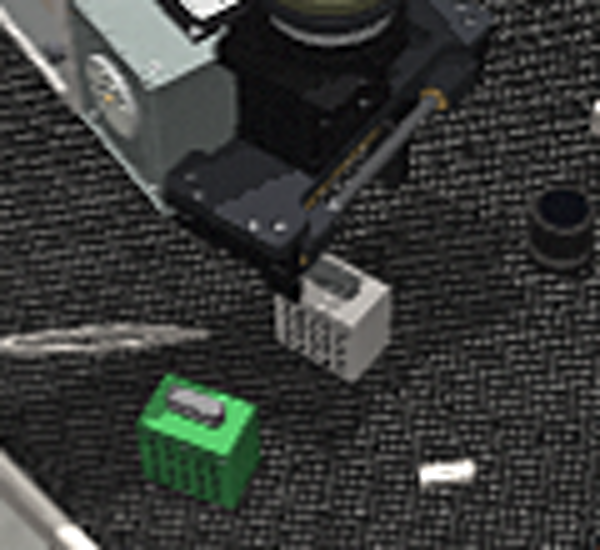

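The near finger tip shows at about crop (285,285), up and left of the ridge (335,275). I compare where it should project with the depth data, to judge the alignment along y.

```bash
cat >> h.py <<'E'
def proj(n,P):
    c=optics.camera_model(n); K=np.array([[c['fx'],0,c['cx']],[0,c['fy'],c['cy']],[0,0,1.]]); M=np.linalg.inv(np.array(c['cam_to_world']))
    F=np.diag([1,-1,-1.])
    q=(np.atleast_2d(P)@M[:3,:3].T+M[:3,3])@F
    return cv2.projectPoints(q,np.zeros(3),np.zeros(3),K,np.array([c['k1'],0,0,0.]))[0].reshape(-1,2)
E
python3 - <<'E'
from h import *
s=monitor.observe(); T=R.from_rotvec(s['orientation']).as_matrix(); t=s['ee_pos']
f=lambda x,y,z: t+T@[x,y,z]
for nm,P in dict(n1=f(9.5,-43.5,25),n2=f(-9.5,-43.5,25),b1=f(9.5,-58.5,25),b2=f(-9.5,-58.5,25)).items():
    u=proj('scene',P)[0]; print(nm,P.round(1),u.round(1),((u-[230,200])*5).round(0))
z=np.load('scene.npz'); W=pts('scene',z['d']); p=z['p']
Z=W[...,2]
g=p.max(2)
m=np.zeros(Z.shape,bool); m[240:275,270:315]=1
q=m&(Z>58)&(Z<125)&(g<75)
for lo in range(58,125,8):
    k=q&(Z>=lo)&(Z<lo+8)
    if k.any(): print(lo,k.sum(),W[k].min(0).round(0),W[k].max(0).round(0))
k=m&(Z>50)&(Z<80)&(g>85); r=cv2.minAreaRect(W[k][:,:2].astype(np.float32)); print(r)
p2,d2=snap('top'); W2=pts('top',d2); Z2=W2[...,2]; cv2.imwrite('pics/t2.png',cv2.resize(p2[200:340,220:420],None,fx=4,fy=4))
# gripper body outline in top view
k=(Z2>120)&(Z2<260); k[:, :280]=0; k[:,345:]=0; k[:200]=0;k[320:]=0
for lo in range(120,260,20):
    kk=k&(Z2>=lo)&(Z2<lo+20)
    if kk.sum()>20: print(lo,kk.sum(),[np.round(x,1) for x in cv2.minAreaRect(W2[kk][:,:2].astype(np.float32))])
E
```

```text
n1 [455.2 -73.2  67.7] [285.3 262.9] [277. 314.]
n2 [459.3 -91.8  67.7] [291.  266.1] [305. 331.]
b1 [440.6 -76.5  67.7] [282.1 266.5] [260. 333.]
b2 [444.7 -95.   67.7] [287.7 269.8] [288. 349.]
58 8 [488. -86.  60.] [498. -59.  66.]
66 15 [488. -88.  67.] [500. -62.  74.]
74 2 [495. -84.  76.] [496. -72.  77.]
98 1 [452. -94. 104.] [452. -94. 104.]
106 16 [445. -94. 106.] [453. -73. 114.]
114 2 [449. -94. 115.] [452. -93. 117.]
((494.78668212890625, -77.60761260986328), (38.12997055053711, 45.56109619140625), 13.82608699798584)
180 25 [array([ 511.6, -105.8]), array([132.6,   9.5]), np.float64(12.4)]
200 359 [array([504.1, -74.2]), array([189.8,  74.6]), np.float64(12.6)]
220 69 [array([517. , -96.6]), array([195.6,  65.4]), np.float64(30.3)]
```

```bash
python3 - <<'E'
from h import *
z=np.load('scene.npz'); W=pts('scene',z['d']); p=z['p']
for r in range(252,274,2): print(r,[(int(W[r,c,2]),int(p[r,c].max())) for c in range(278,298,2)])
E
```

```text
252 [(172, 45), (178, 9), (179, 15), (198, 17), (204, 7), (196, 15), (185, 94), (179, 25), (74, 75), (57, 126)]
254 [(-5, 87), (0, 93), (173, 17), (180, 13), (185, 35), (188, 12), (55, 22), (66, 72), (74, 83), (72, 77)]
256 [(-2, 50), (-2, 88), (108, 61), (113, 11), (176, 18), (180, 24), (58, 79), (58, 116), (64, 44), (68, 63)]
258 [(-4, 30), (-5, 38), (-5, 71), (-3, 31), (108, 19), (115, 9), (103, 76), (59, 153), (62, 157), (59, 91)]
260 [(0, 25), (-1, 21), (0, 45), (1, 55), (43, 111), (106, 49), (55, 111), (57, 155), (58, 154), (57, 149)]
262 [(-1, 18), (1, 16), (-2, 24), (-2, 41), (37, 105), (42, 116), (46, 48), (55, 95), (55, 114), (62, 191)]
264 [(-4, 23), (-3, 20), (-5, 16), (-1, 4), (25, 130), (32, 113), (36, 58), (42, 57), (46, 94), (51, 105)]
266 [(-2, 33), (-1, 19), (-6, 20), (0, 21), (15, 121), (26, 82), (25, 66), (37, 75), (1103, 119), (41, 114)]
268 [(-4, 34), (-2, 24), (0, 22), (-3, 14), (3, 90), (9, 88), (19, 96), (25, 76), (29, 94), (31, 115)]
270 [(-1, 39), (1, 37), (-4, 23), (0, 15), (-2, 19), (-6, 31), (9, 89), (18, 61), (20, 104), (23, 115)]
272 [(-2, 36), (0, 29), (-2, 29), (-2, 29), (-3, 22), (-5, 20), (-3, 31), (-1, 35), (11, 73), (14, 113)]
```

View pics/t2.png

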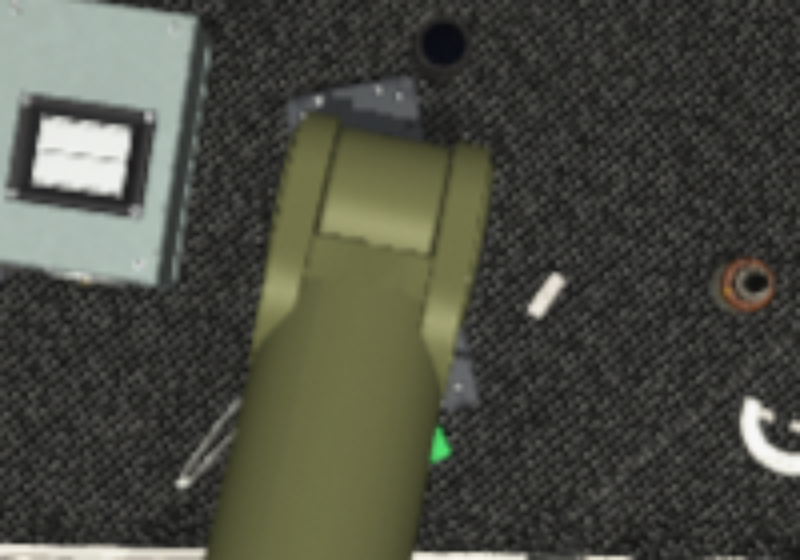

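In the depth data the finger tips sit at z≈106, where the reported pose gives 67. Laterally they match. The open fingers straddle the block, so going lower is safe either way. I go down in small steps and look again.

Request:
{"fn": "apply_moves", "kwargs": {"motion": [[[0, -0.002, 0.01, 0, 0, 0, 1], [0, 0, 0.01, 0, 0, 0, 1], [0, 0, 0.01, 0, 0, 0, 1], [0, 0, 0, 0, 0, 0, 1], [0, 0, 0, 0, 0, 0, 1]]]}}

```text
time: 4.6
ee_pos: [496.9, -73.7, 61.4]
orientation: [-1.967, -2.449, 0.001]
ft_force: [0.9, -0.1, 0.1]
opening: 87.1
grip_force: 0.0
```

```bash
python3 - <<'E'
from h import *
s=monitor.observe(); print(s['ee_pos'].round(1),s['orientation'].round(3),s['ft_force'].round(1))
p,d=snap('scene'); o=cv2.resize(p[210:300,250:340],None,fx=6,fy=6,interpolation=cv2.INTER_CUBIC); cv2.imwrite('pics/s3.png',o)
W=pts('scene',d)
for r in range(252,282,2): print(r,[(int(W[r,c,2]),int(p[r,c].max())) for c in range(276,298,2)])
E
```

```text
[496.9 -73.7  61.4] [-1.967e+00 -2.449e+00  1.000e-03] [ 0.9 -0.1  0.1]
252 [(186, 78), (184, 70), (182, 43), (180, 67), (183, 51), (184, 50), (184, 71), (183, 68), (166, 66), (164, 72), (162, 30)]
254 [(179, 32), (182, 23), (184, 93), (183, 69), (182, 67), (184, 70), (185, 75), (178, 21), (165, 69), (161, 45), (154, 18)]
256 [(165, 11), (170, 19), (179, 30), (182, 52), (181, 81), (182, 74), (177, 30), (164, 35), (162, 43), (152, 23), (71, 42)]
258 [(150, 17), (152, 15), (171, 14), (175, 27), (181, 30), (179, 29), (172, 18), (163, 31), (156, 22), (147, 87), (59, 96)]
260 [(-7, 24), (142, 22), (148, 14), (152, 16), (167, 18), (171, 14), (165, 17), (153, 47), (148, 51), (58, 163), (57, 154)]
262 [(0, 34), (-2, 19), (-2, 20), (143, 12), (149, 14), (153, 32), (157, 15), (144, 38), (53, 97), (58, 118), (61, 149)]
264 [(-3, 36), (0, 24), (-4, 22), (73, 19), (81, 16), (148, 14), (149, 27), (37, 62), (42, 58), (52, 94), (54, 107)]
266 [(-1, 36), (-7, 31), (-2, 18), (-1, 21), (-2, 29), (73, 33), (77, 10), (26, 60), (33, 77), (40, 120), (44, 116)]
268 [(-4, 42), (-9, 35), (-2, 22), (-2, 20), (-1, 17), (2, 95), (11, 72), (19, 94), (23, 76), (28, 93), (38, 116)]
270 [(-3, 52), (0, 39), (0, 40), (-4, 24), (-2, 13), (1, 14), (-1, 31), (8, 88), (14, 63), (22, 104), (25, 113)]
272 [(-3, 32), (1, 39), (-2, 31), (-4, 30), (-1, 31), (-6, 22), (-4, 21), (-6, 31), (-3, 36), (10, 72), (14, 112)]
274 [(-1, 51), (-3, 56), (0, 37), (0, 24), (-1, 30), (-6, 30), (-2, 26), (-4, 43), (-3, 37), (0, 33), (-3, 62)]
276 [(-2, 36), (0, 52), (-2, 57), (-4, 51), (-3, 27), (0, 24), (-4, 24), (1, 45), (2, 36), (-2, 59), (-1, 51)]
278 [(-3, 34), (-2, 48), (-1, 53), (-5, 50), (-2, 48), (1, 24), (-3, 20), (-1, 17), (-3, 32), (-4, 38), (0, 43)]
280 [(62, 191), (58, 177), (-3, 61), (1, 51), (-1, 37), (-2, 25), (-5, 19), (-3, 19), (-4, 20), (-2, 39), (0, 38)]
```

View pics/s3.png

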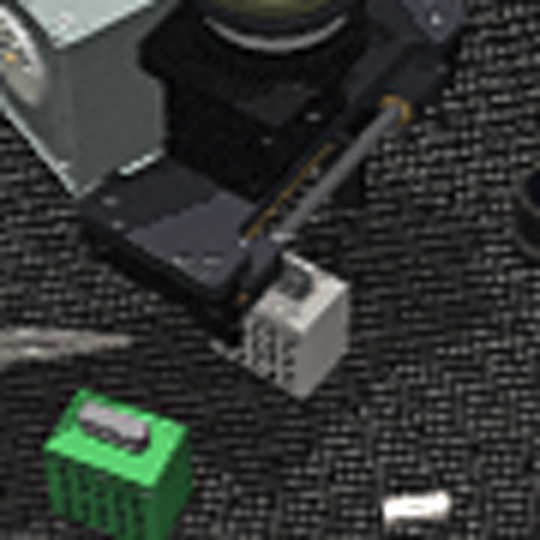

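The fingers now straddle the cartridge. The near tip (crop ~(215,335)) reads z≈73 and the body's underside about 145, so the reported z looks about 37 mm low. I go down 8 mm and close gently. The opening will settle it: 10 mm means I have the ridge, 36 mm means I have the block's body.

Request:
{"fn": "apply_moves", "kwargs": {"motion": [[[0, 0, 0.004, 0, 0, 0, 1], [0, 0, 0.004, 0, 0, 0, 1], [0, 0, 0, 0, 0, 0, 0.6], [0, 0, 0, 0, 0, 0, 0.5], [0, 0, 0, 0, 0, 0, 0.4], [0, 0, 0, 0, 0, 0, 0.3], [0, 0, 0, 0, 0, 0, 0.2], [0, 0, 0, 0, 0, 0, 0.1], [0, 0, 0, 0, 0, 0, 0.05], [0, 0, 0, 0, 0, 0, 0.0], [0, 0, 0, 0, 0, 0, 0.0], [0, 0, 0, 0, 0, 0, 0.0]]], "squeeze": 10}}

```text
time: 5.85
ee_pos: [497.3, -73.6, 53.9]
orientation: [1.967, 2.45, 0.0]
ft_force: [-0.8, 0.3, 0.5]
opening: 15.2
grip_force: 0.0
```

Request:
{"fn": "apply_moves", "kwargs": {"motion": [[[0, 0, 0, 0, 0, 0, 0], [0, 0, 0, 0, 0, 0, 0], [0, 0, 0, 0, 0, 0, 0], [0, 0, 0, 0, 0, 0, 0]]]}}

```text
time: 6.25
ee_pos: [497.2, -73.6, 53.8]
orientation: [-1.967, -2.449, 0.0]
ft_force: [0.4, 0.3, 0.2]
opening: 9.6
grip_force: 10.0
```

```bash
python3 - <<'E'
from h import *
s=monitor.observe(); print(s['ee_pos'].round(1),s['ft_force'].round(1),s['opening'],s['grip_force'])
p,d=snap('scene'); o=cv2.resize(p[220:290,260:330],None,fx=8,fy=8,interpolation=cv2.INTER_CUBIC); cv2.imwrite('pics/s4.png',o)
W=pts('scene',d)
for r in range(254,278,2): print(r,[(int(W[r,c,2]),int(p[r,c].max())) for c in range(280,308,2)])
E
```

```text
[497.2 -73.6  53.8] [0.4 0.3 0.2] 9.58928414408999 9.980079531669617
254 [(175, 67), (177, 66), (177, 55), (176, 58), (175, 70), (178, 68), (151, 132), (149, 128), (93, 16), (80, 29), (73, 56), (67, 28), (-4, 24), (-2, 25)]
256 [(178, 76), (178, 72), (178, 70), (179, 67), (176, 69), (175, 21), (153, 113), (76, 31), (79, 10), (71, 30), (74, 83), (59, 147), (59, 158), (58, 115)]
258 [(169, 29), (173, 32), (177, 81), (175, 75), (174, 27), (152, 59), (59, 126), (69, 43), (73, 7), (68, 22), (66, 48), (56, 140), (60, 158), (57, 169)]
260 [(155, 14), (163, 20), (170, 33), (169, 28), (164, 14), (54, 78), (60, 150), (54, 162), (58, 135), (54, 153), (60, 150), (57, 195), (60, 192), (50, 100)]
262 [(138, 18), (142, 13), (158, 14), (164, 13), (155, 13), (46, 58), (51, 102), (55, 106), (62, 150), (55, 151), (58, 184), (61, 198), (50, 100), (41, 106)]
264 [(0, 22), (134, 16), (140, 13), (148, 26), (149, 15), (35, 6), (42, 77), (47, 119), (54, 98), (56, 112), (60, 153), (56, 107), (48, 108), (30, 107)]
266 [(-1, 14), (-5, 21), (1, 24), (135, 61), (142, 6), (26, 65), (34, 80), (35, 98), (41, 115), (46, 79), (54, 106), (45, 110), (36, 108), (23, 105)]
268 [(-5, 22), (-1, 20), (-4, 17), (-2, 58), (12, 102), (18, 65), (19, 77), (26, 103), (37, 114), (42, 53), (42, 118), (35, 111), (23, 109), (14, 109)]
270 [(0, 40), (-2, 26), (-2, 17), (-3, 18), (0, 28), (1103, 90), (9, 65), (20, 88), (22, 115), (30, 54), (37, 118), (24, 113), (15, 112), (-5, 62)]
272 [(0, 27), (-5, 28), (-2, 28), (-1, 20), (-2, 21), (-8, 32), (-2, 29), (5, 125), (12, 85), (23, 62), (24, 117), (17, 115), (-4, 57), (-1, 43)]
274 [(0, 36), (-2, 24), (-5, 28), (-6, 31), (-5, 25), (-5, 41), (0, 35), (-2, 31), (-4, 51), (10, 96), (16, 125), (4, 79), (-4, 16), (-6, 24)]
276 [(-5, 58), (-4, 50), (-1, 26), (1, 25), (-5, 26), (-3, 39), (-2, 36), (-1, 48), (0, 52), (0, 19), (5, 40), (-7, 25), (-4, 31), (-2, 25)]
```

View pics/s4.png

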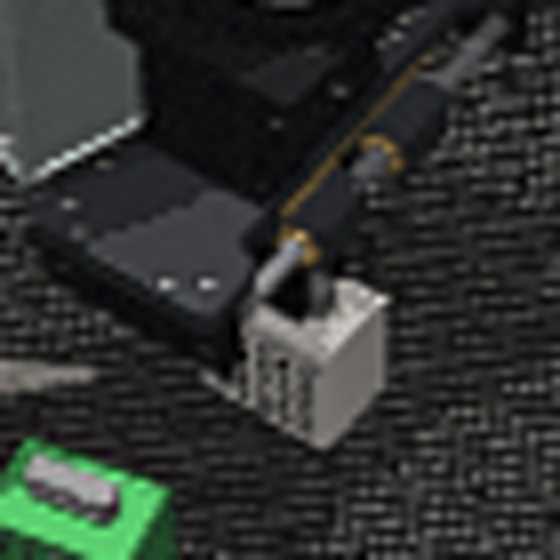

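The opening is 9.6 mm at 10 N, so the fingers hold the ridge. The crop shows them on it, just above the shoulders. I tighten and lift.

Request:
{"fn": "apply_moves", "kwargs": {"motion": [[[0, 0, 0, 0, 0, 0, 0], [0, 0, 0, 0, 0, 0, 0], [0, 0, -0.005, 0, 0, 0, 0], [0, 0, -0.015, 0, 0, 0, 0], [0, 0, -0.03, 0, 0, 0, 0], [0, 0, -0.04, 0, 0, 0, 0], [0, 0, -0.04, 0, 0, 0, 0], [0, 0, -0.03, 0, 0, 0, 0], [0, 0, -0.01, 0, 0, 0, 0], [0, 0, 0, 0, 0, 0, 0]]], "squeeze": 35}}

```text
time: 7.3
ee_pos: [498.1, -73.6, 225.0]
orientation: [1.966, 2.448, 0.004]
ft_force: [0.5, -0.7, -1.4]
opening: 9.8
grip_force: 35.0
```

```bash
python3 - <<'E'
from h import *
s=monitor.observe(); print(s['ee_pos'].round(1),s['orientation'].round(3),s['ft_force'].round(1),s['opening'].round(1))
for n in('top','scene'):
    p,d=snap(n); W=pts(n,d); Z=W[...,2]; print(n,proj(n,[[561,107,128],[500,-74,180]]).round(0).tolist())
    g=p.max(2).astype(int)
    c=proj(n,[[559,107,126]])[0].astype(int)
    m=np.zeros(Z.shape,bool); m[c[1]-22:c[1]+22,c[0]-24:c[0]+24]=1; m&=(np.abs(Z-128)<14)
    for nm,k in (('frame',m&(g<75)),('leaves',m&(p.min(2)>170))):
        k=k.astype(np.uint8); nn,L,st,ce=cv2.connectedComponentsWithStats(k)
        if nm=='leaves': k=cv2.morphologyEx(k,cv2.MORPH_CLOSE,np.ones((5,5),np.uint8)); nn,L,st,ce=cv2.connectedComponentsWithStats(k)
        i=1+np.argmax(st[1:,4]); q=W[L==i]
        print(n,nm,st[i],[np.round(x,1) for x in cv2.minAreaRect(q[:,:2].astype(np.float32))],np.median(q[:,2]).round(1))
    # box
    k=(np.abs(Z-124)<8)&(W[...,1]>30)&(W[...,1]<300)&(W[...,0]<680)&(W[...,0]>470)&(g<235); k=cv2.morphologyEx(k.astype(np.uint8),cv2.MORPH_OPEN,np.ones((3,3),np.uint8))
    nn,L,st,ce=cv2.connectedComponentsWithStats(k); i=1+np.argmax(st[1:,4]); print('box',st[i],[np.round(x,1) for x in cv2.minAreaRect(W[L==i][:,:2].astype(np.float32))])
E
```

```text
Traceback (most recent call last):
AttributeError: 'float' object has no attribute 'round'
```

```bash
cat > m.py <<'E'
from h import *
s=monitor.observe(); print(s['ee_pos'].round(1),s['orientation'].round(3),s['ft_force'].round(1),s['opening'])
for n in('top','scene'):
    p,d=snap(n); W=pts(n,d); Z=W[...,2]
    g=p.max(2).astype(int)
    c=proj(n,[[559,107,126]])[0].astype(int)
    m=np.zeros(Z.shape,bool); m[c[1]-22:c[1]+22,c[0]-24:c[0]+24]=1; m&=(np.abs(Z-128)<14)
    for nm,k in (('frame',m&(g<75)),('leaves',m&(p.min(2)>170))):
        k=k.astype(np.uint8)
        if nm=='leaves': k=cv2.morphologyEx(k,cv2.MORPH_CLOSE,np.ones((5,5),np.uint8))
        nn,L,st,ce=cv2.connectedComponentsWithStats(k)
        if nn<2: continue
        i=1+np.argmax(st[1:,4]); q=W[L==i]
        print(n,nm,st[i],[np.round(x,1) for x in cv2.minAreaRect(q[:,:2].astype(np.float32))],np.median(q[:,2]).round(1))
    k=(np.abs(Z-124)<8)&(W[...,1]>30)&(W[...,1]<300)&(W[...,0]<680)&(W[...,0]>470); k=cv2.morphologyEx(k.astype(np.uint8),cv2.MORPH_OPEN,np.ones((3,3),np.uint8))
    nn,L,st,ce=cv2.connectedComponentsWithStats(k); i=1+np.argmax(st[1:,4]); print('box',st[i],[np.round(x,1) for x in cv2.minAreaRect(W[L==i][:,:2].astype(np.float32))])
    T=R.from_rotvec(s['orientation']).as_matrix()
    if n=='scene':  # held cartridge faces in the tool frame
        P=(W-s['ee_pos'])@T; hsv=cv2.cvtColor(p,cv2.COLOR_BGR2HSV)
        k=(np.abs(P[...,0])<40)&(np.abs(P[...,1])<32)&(P[...,2]>-12)&(P[...,2]<75)&(g>85)
        k=cv2.morphologyEx(k.astype(np.uint8),cv2.MORPH_OPEN,np.ones((2,2),np.uint8))>0
        q=P[k]; print('held n',k.sum(),'2/50/98% tool xyz',np.percentile(q,[2,50,98],axis=0).round(1).tolist())
        lo=(P[...,2]>10)&k
        for ax,nm in((0,'x'),(1,'y')): print(nm,np.histogram(P[lo][:,ax],bins=np.arange(-40,41,4))[0])
E
python3 m.py
```

```text
[498.1 -73.6 225. ] [1.966 2.448 0.004] [ 0.5 -0.7 -1.4] 9.842989388198134
top frame [222 224  37  30 402] [array([561.2, 107.2]), array([80.8, 62.9]), np.float64(82.9)] 127.8
top leaves [216 217  48  44 473] [array([542.2,  32.8]), array([258.1, 128.9]), np.float64(75.8)] 124.7
box [ 169  191  100   79 6100] [array([580.2, 161.6]), array([222.9, 168.5]), np.float64(83.0)]
scene frame [255 184  19  13  77] [array([557.4, 141. ]), array([65.7, 26.9]), np.float64(6.9)] 125.5
scene leaves [247 172  27  44 725] [array([ 275.6, -217.5]), array([1076.9,   78.9]), np.float64(53.0)] 123.0
box [ 223  154   51   63 1654] [array([573.6, 164. ]), array([226.5, 167. ]), np.float64(81.5)]
held n 283 2/50/98% tool xyz [[-25.0, -21.8, -5.8], [-19.6, -10.2, 14.9], [82.6, 163.4, 230.2]]
x [ 0  0  0 48 45  0  0  0  2  1  8 11  0  0  0  8  5  0  0  0]
y [ 0  0  0  0 27 28  9 11  9  9  9 11  5 10  0  0  0  0  0  0]
```

Request:
{"fn": "apply_moves", "kwargs": {"motion": [[[0, 0, 0, 0, 0, 6.5, 0], [0, 0, 0, 0, 0, 6.5, 0], [0, 0, 0, 0, 0, 6.5, 0], [0.0311, 0.0063, 0, 0, 0, 0, 0], [0.0311, 0.0063, 0, 0, 0, 0, 0], [0.0311, 0.0063, 0, 0, 0, 0, 0], [0.0311, 0.0063, 0, 0, 0, 0, 0], [0.0311, 0.0063, 0, 0, 0, 0, 0], [0.0311, 0.0063, 0, 0, 0, 0, 0], [0, 0, 0.011, 0, 0, 0, 0], [0, 0, 0.011, 0, 0, 0, 0], [0, 0, 0, 0, 0, 0, 0]]]}}

```text
time: 8.6
ee_pos: [555.5, 105.2, 198.4]
orientation: [-2.354, -2.078, 0.01]
ft_force: [-0.6, -0.1, -1.6]
opening: 9.4
grip_force: 35.0
```

```bash
python3 m.py; python3 - <<'E'
from h import *
p=np.load('scene.npz')['p']; cv2.imwrite('pics/s5.png',cv2.resize(p[140:240,215:315],None,fx=6,fy=6,interpolation=cv2.INTER_CUBIC))
E
```

```text
[555.5 105.2 198.4] [-2.354 -2.078  0.01 ] [-0.6 -0.1 -1.6] 9.438672823122902
top frame [246 226  13  28 171] [array([558.1,  77.1]), array([21.6, 65.6]), np.float64(82.9)] 128.1
top leaves [263 226   1   8   8] [array([584.8,  52.7]), array([ 1. , 16.3]), np.float64(89.0)] 122.9
box [242 202  27  69 978] [array([570.1,  71.9]), array([ 43.6, 165.5]), np.float64(82.7)]
scene frame [254 188  34  21 189] [array([556.4, 108.8]), array([87.7, 69.7]), np.float64(85.1)] 125.4
scene leaves [250 172   9   8  47] [array([574.8, 209.2]), array([35. , 24.8]), np.float64(44.8)] 123.3
box [ 223  164   84   54 2109] [array([574.6, 163. ]), array([225.9, 168.8]), np.float64(83.4)]
held n 275 2/50/98% tool xyz [[-27.2, -19.5, -9.5], [-22.6, -3.4, 12.7], [24.8, 48.5, 76.8]]
x [ 0  0  0 48 63  3  1  0  3 11  3  1  1  1  3  3  2  1  1  1]
y [ 0  0  0  0  0 15 13 13 14 12 14 15 12 14  8  2  2  1  1  1]
```

View pics/s5.png

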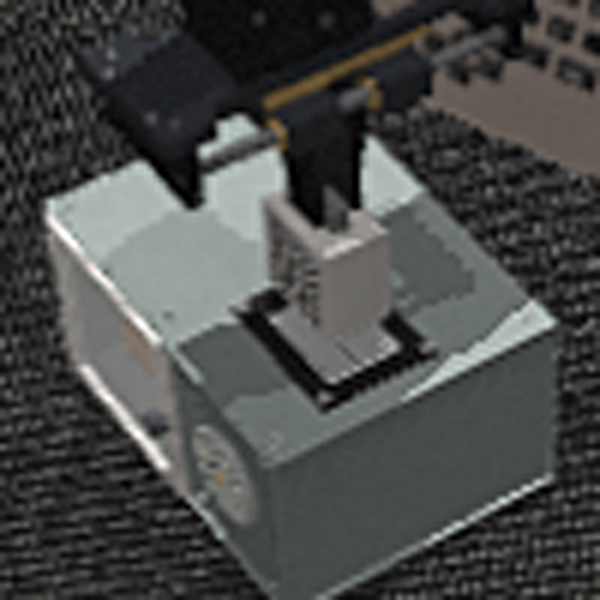

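The scene crop shows the cartridge upright above the mouth with its foot about 20 mm over it. The frame's near corner is at (325,400) and the foot's near corner at (320,330). I measure it against the mouth within this camera's view.

```bash
cat > m2.py <<'E'
from h import *
s=monitor.observe(); T=R.from_rotvec(s['orientation']).as_matrix(); t=s['ee_pos']
p,d=snap('scene'); W=pts('scene',d); P=(W-t)@T; g=p.max(2)
k=(P[...,0]>-34)&(P[...,0]<-14)&(np.abs(P[...,1])<30)&(P[...,2]>10)&(P[...,2]<52)&(g>85)
k=cv2.morphologyEx(k.astype(np.uint8),cv2.MORPH_OPEN,np.ones((3,3),np.uint8))>0
q=P[k]; print('narrow face n',len(q),'x med',np.median(q[:,0]).round(1))
# keep the inner part, edges by image rows
q=q[np.abs(q[:,0]-np.median(q[:,0]))<8]; e=np.percentile(q[:,1],[1,99]); print('y edges',e.round(1),'mid',e.mean().round(1),'z',np.percentile(q[:,2],[1,99]).round(1))
c=t+T@[np.median(q[:,0])+27,e.mean(),0]; print('cart centre xy (scene)',c[:2].round(1))
Z=W[...,2]
k=(np.abs(Z-122.5)<6)&(W[...,1]>30)&(W[...,1]<300)&(W[...,0]<690)&(W[...,0]>470); k=cv2.morphologyEx(k.astype(np.uint8),cv2.MORPH_OPEN,np.ones((3,3),np.uint8))
nn,L,st,ce=cv2.connectedComponentsWithStats(k); i=1+np.argmax(st[1:,4]); r=cv2.minAreaRect(W[L==i][:,:2].astype(np.float32)); print('box',r)
b=np.array(r[0])+[-19.0,-54.4]; print('mouth(scene)',b.round(1)); dl=np.r_[b-c[:2],0]@T; print('needed tool shift x,y',dl[:2].round(1))
# rays onto the mouth plane: outer frame corners
m=(g<60)&(np.abs(Z-127)<9)&(np.hypot(W[...,0]-557,W[...,1]-109)<60); cv2.imwrite('m.png',m*255)
y=R.from_matrix(T).as_matrix()[:2,1]; print('yaw',np.degrees(np.arctan2(y[1],y[0])).round(2),'tilt',T[:,2].round(3))
E
python3 m2.py
```

```text
narrow face n 112 x med -24.0
y edges [-20.3  15. ] mid -2.6 z [11.1 48.6]
cart centre xy (scene) [554.7 108.7]
box ((575.0218505859375, 161.20030212402344), (223.03106689453125, 170.97402954101562), 82.08145141601562)
mouth(scene) [556.  106.8]
needed tool shift x,y [-1.7  1.6]
yaw -7.16 tilt [-0.002 -0.001 -1.   ][ WARN:0@1.883] global loadsave.cpp:1063 imwrite_ Unsupported depth image for selected encoder is fallbacked to CV_8U.
```

Request:
{"fn": "apply_moves", "kwargs": {"motion": [[[0, 0.002, 0.005, 0, 0, 0, 0], [0, 0, 0.005, 0, 0, 0, 0], [0, 0, 0.004, 0, 0, 0, 0], [0, 0, 0.002, 0, 0, 0, 0], [0, 0, 0.002, 0, 0, 0, 0], [0, 0, 0, 0, 0, 0, 0]]]}}

```text
time: 9.35
ee_pos: [559.4, 106.8, 183.6]
orientation: [-2.353, -2.081, 0.001]
ft_force: [-0.6, 0.0, -1.7]
opening: 9.4
grip_force: 35.0
```

Request:
{"fn": "apply_moves", "kwargs": {"motion": [[[0, 0, 0.002, 0, 0, 0, 0], [0, 0, 0.002, 0, 0, 0, 0], [0, 0, 0, 0, 0, 0, 0]]]}}

```text
time: 9.65
ee_pos: [559.4, 106.8, 179.6]
orientation: [-2.353, -2.081, 0.001]
ft_force: [0.5, -0.1, -1.2]
opening: 9.3
grip_force: 35.0
```

Request:
{"fn": "apply_moves", "kwargs": {"motion": [[[0, 0, 0.002, 0, 0, 0, 0], [0, 0, 0, 0, 0, 0, 0]]]}}

```text
time: 9.85
ee_pos: [559.5, 106.7, 177.7]
orientation: [-2.353, -2.081, 0.0]
ft_force: [0.3, 0.6, -1.8]
opening: 9.4
grip_force: 35.0
```

Request:
{"fn": "apply_moves", "kwargs": {"motion": [[[0, 0, 0.002, 0, 0, 0, 0], [0, 0, 0, 0, 0, 0, 0]]]}}

```text
time: 10.05
ee_pos: [559.9, 106.8, 176.3]
orientation: [2.353, 2.081, 0.001]
ft_force: [-0.9, -0.5, 2.2]
opening: 9.4
grip_force: 35.0
```

Request:
{"fn": "apply_moves", "kwargs": {"motion": [[[0, 0, 0.002, 0, 0, 0, 0], [0, 0, 0, 0, 0, 0, 0]]]}}

```text
time: 10.25
ee_pos: [560.1, 106.8, 174.4]
orientation: [2.353, 2.081, 0.002]
ft_force: [0.0, -0.0, 4.0]
opening: 9.5
grip_force: 35.0
```

Request:
{"fn": "apply_moves", "kwargs": {"motion": [[[0, 0, 0.002, 0, 0, 0, 0], [0, 0, 0, 0, 0, 0, 0]]]}}

```text
time: 10.45
ee_pos: [559.8, 106.9, 172.1]
orientation: [2.353, 2.081, 0.001]
ft_force: [0.2, -0.5, 5.0]
opening: 9.5
grip_force: 35.0
```

Request:
{"fn": "apply_moves", "kwargs": {"motion": [[[0, 0, 0.002, 0, 0, 0, 0], [0, 0, 0, 0, 0, 0, 0]]]}}

```text
time: 10.65
ee_pos: [559.6, 106.9, 169.9]
orientation: [-2.353, -2.081, -0.0]
ft_force: [0.6, 0.3, 3.4]
opening: 9.6
grip_force: 35.0
```

The flap yields and there is no side force, so the cartridge is entering cleanly.

Request:
{"fn": "apply_moves", "kwargs": {"motion": [[[0, 0, 0.002, 0, 0, 0, 0], [0, 0, 0.002, 0, 0, 0, 0], [0, 0, 0, 0, 0, 0, 0]]]}}

```text
time: 10.95
ee_pos: [559.5, 107.0, 166.2]
orientation: [-2.353, -2.081, -0.0]
ft_force: [-2.2, 0.1, 6.5]
opening: 9.4
grip_force: 35.1
```

Request:
{"fn": "apply_moves", "kwargs": {"motion": [[[0, 0, 0.002, 0, 0, 0, 0], [0, 0, 0.002, 0, 0, 0, 0], [0, 0, 0.002, 0, 0, 0, 0], [0, 0, 0, 0, 0, 0, 0]]]}}

```text
time: 11.35
ee_pos: [559.4, 107.0, 159.6]
orientation: [-2.353, -2.081, 0.0]
ft_force: [-0.5, 0.3, 2.4]
opening: 9.4
grip_force: 35.0
```

Request:
{"fn": "apply_moves", "kwargs": {"motion": [[[0, 0, 0.002, 0, 0, 0, 0], [0, 0, 0.002, 0, 0, 0, 0], [0, 0, 0.002, 0, 0, 0, 0], [0, 0, 0.002, 0, 0, 0, 0], [0, 0, 0, 0, 0, 0, 0]]]}}

```text
time: 11.85
ee_pos: [559.1, 106.6, 151.0]
orientation: [-2.353, -2.081, 0.002]
ft_force: [-0.1, -0.3, -1.2]
opening: 9.4
grip_force: 35.0
```

Request:
{"fn": "apply_moves", "kwargs": {"motion": [[[0, 0, 0.002, 0, 0, 0, 0], [0, 0, 0.002, 0, 0, 0, 0], [0, 0, 0.002, 0, 0, 0, 0], [0, 0, 0.002, 0, 0, 0, 0], [0, 0, 0, 0, 0, 0, 0]]]}}

```text
time: 12.35
ee_pos: [559.3, 106.7, 143.4]
orientation: [-2.353, -2.081, 0.001]
ft_force: [-0.4, -0.1, -1.4]
opening: 9.8
grip_force: 35.0
```

Request:
{"fn": "apply_moves", "kwargs": {"motion": [[[0, 0, 0.002, 0, 0, 0, 0], [0, 0, 0.002, 0, 0, 0, 0], [0, 0, 0.002, 0, 0, 0, 0], [0, 0, 0.002, 0, 0, 0, 0], [0, 0, 0, 0, 0, 0, 0]]]}}

```text
time: 12.85
ee_pos: [559.3, 106.8, 135.4]
orientation: [-2.353, -2.081, 0.001]
ft_force: [-0.4, 0.2, -2.2]
opening: 9.5
grip_force: 35.0
```

Request:
{"fn": "apply_moves", "kwargs": {"motion": [[[0, 0, 0.002, 0, 0, 0, 0], [0, 0, 0.002, 0, 0, 0, 0], [0, 0, 0.002, 0, 0, 0, 0], [0, 0, 0.002, 0, 0, 0, 0], [0, 0, 0, 0, 0, 0, 0]]]}}

```text
time: 13.35
ee_pos: [559.4, 106.7, 127.4]
orientation: [-2.353, -2.081, 0.001]
ft_force: [0.2, -0.1, -1.3]
opening: 9.7
grip_force: 35.0
```

Request:
{"fn": "apply_moves", "kwargs": {"motion": [[[0, 0, 0.002, 0, 0, 0, 0], [0, 0, 0.001, 0, 0, 0, 0], [0, 0, 0.001, 0, 0, 0, 0], [0, 0, 0, 0, 0, 0, 0]]]}}

```text
time: 13.75
ee_pos: [559.5, 106.7, 123.7]
orientation: [-2.353, -2.081, 0.0]
ft_force: [-0.4, -0.9, -0.6]
opening: 9.5
grip_force: 35.0
```

Request:
{"fn": "apply_moves", "kwargs": {"motion": [[[0, 0, 0, 0, 0, 0, 0.15], [0, 0, 0, 0, 0, 0, 0.25], [0, 0, 0, 0, 0, 0, 0.35], [0, 0, 0, 0, 0, 0, 0.35], [0, 0, 0, 0, 0, 0, 0.35], [0, 0, 0, 0, 0, 0, 0.35]]], "squeeze": 20}}

```text
time: 14.35
ee_pos: [559.6, 106.7, 123.9]
orientation: [2.353, 2.081, 0.0]
ft_force: [-0.7, 0.0, 0.3]
opening: 29.9
grip_force: 0.0
```

Request:
{"fn": "apply_moves", "kwargs": {"motion": [[[0, 0, -0.01, 0, 0, 0, 0.35], [0, 0, -0.015, 0, 0, 0, 0.35], [0, 0, -0.01, 0, 0, 0, 0.35], [0, 0, 0, 0, 0, 0, 0], [0, 0, 0, 0, 0, 0, 0], [0, 0, 0, 0, 0, 0, 0], [0, 0, 0, 0, 0, 0, 0], [0, 0, 0, 0, 0, 0, 0], [0, 0, 0, 0, 0, 0, 0], [0, 0, 0, 0, 0, 0, 0]]]}}

```text
time: 15.35
ee_pos: [559.5, 106.7, 158.7]
orientation: [-2.353, -2.081, 0.0]
ft_force: [-0.7, -0.4, -0.0]
opening: 0.7
grip_force: 0.0
```

```bash
python3 - <<'E'
from h import *
p,d=snap('scene'); cv2.imwrite('pics/s6.png',cv2.resize(p[150:230,225:305],None,fx=7,fy=7,interpolation=cv2.INTER_CUBIC))
E
```

```text
(no output)
```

View pics/s6.png

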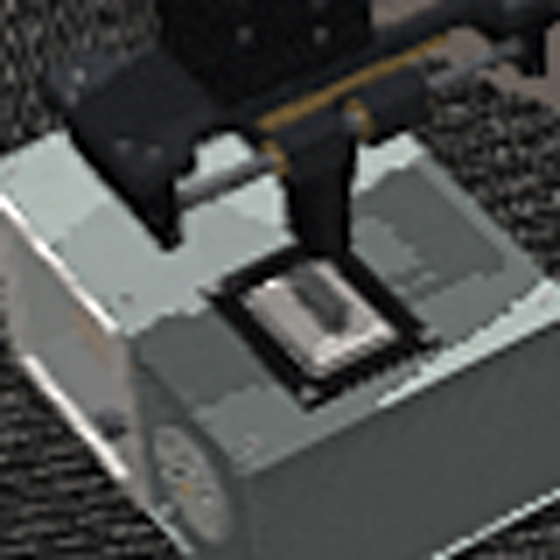

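The crop shows the cartridge sitting upright in the mouth (ridge at (325,300)) with the closed fingers above it. I push it down step by step, watching the force.

Request:
{"fn": "apply_moves", "kwargs": {"motion": [[[0, 0, 0.01, 0, 0, 0, 0], [0, 0, 0.01, 0, 0, 0, 0], [0, 0, 0.002, 0, 0, 0, 0], [0, 0, 0, 0, 0, 0, 0]]]}}

```text
time: 15.8
ee_pos: [558.9, 106.6, 135.8]
orientation: [-2.353, -2.081, 0.003]
ft_force: [0.1, -0.4, -0.7]
opening: 0.2
grip_force: 0.0
```

Request:
{"fn": "apply_moves", "kwargs": {"motion": [[[0, 0, 0.002, 0, 0, 0, 0], [0, 0, 0.002, 0, 0, 0, 0], [0, 0, 0, 0, 0, 0, 0]]]}}

```text
time: 16.1
ee_pos: [559.6, 106.8, 132.8]
orientation: [-2.353, -2.081, -0.0]
ft_force: [0.1, -0.7, -0.7]
opening: 0.0
grip_force: 0.0
```

Request:
{"fn": "apply_moves", "kwargs": {"motion": [[[0, 0, 0.002, 0, 0, 0, 0], [0, 0, 0.002, 0, 0, 0, 0], [0, 0, 0, 0, 0, 0, 0]]]}}

```text
time: 16.4
ee_pos: [559.4, 106.8, 128.6]
orientation: [-2.353, -2.081, 0.0]
ft_force: [0.4, -1.0, 0.1]
opening: 0.0
grip_force: 0.0
```

Request:
{"fn": "apply_moves", "kwargs": {"motion": [[[0, 0, 0.002, 0, 0, 0, 0], [0, 0, 0.002, 0, 0, 0, 0], [0, 0, 0, 0, 0, 0, 0]]]}}

```text
time: 16.7
ee_pos: [559.7, 107.0, 124.9]
orientation: [-2.353, -2.081, -0.001]
ft_force: [0.1, 0.5, 1.2]
opening: 0.6
grip_force: 0.4
```

Request:
{"fn": "apply_moves", "kwargs": {"motion": [[[0, 0, 0.002, 0, 0, 0, 0], [0, 0, 0.002, 0, 0, 0, 0], [0, 0, 0, 0, 0, 0, 0]]]}}

```text
time: 17.0
ee_pos: [560.8, 107.1, 122.2]
orientation: [2.353, 2.08, 0.004]
ft_force: [0.6, 0.5, 6.7]
opening: 0.6
grip_force: 3.3
```

Request:
{"fn": "apply_moves", "kwargs": {"motion": [[[0, 0, 0.002, 0, 0, 0, 0], [0, 0, 0.001, 0, 0, 0, 0], [0, 0, 0, 0, 0, 0, 0]]]}}

```text
time: 17.3
ee_pos: [560.1, 106.8, 118.3]
orientation: [2.353, 2.081, 0.002]
ft_force: [0.6, 0.1, 3.7]
opening: 0.5
grip_force: 2.0
```

Request:
{"fn": "apply_moves", "kwargs": {"motion": [[[0, 0, 0.002, 0, 0, 0, 0], [0, 0, 0.001, 0, 0, 0, 0], [0, 0, 0, 0, 0, 0, 0]]]}}

```text
time: 17.6
ee_pos: [559.5, 106.9, 114.6]
orientation: [-2.353, -2.081, 0.0]
ft_force: [0.5, -0.1, 3.0]
opening: 0.4
grip_force: 1.7
```

Request:
{"fn": "apply_moves", "kwargs": {"motion": [[[0, 0, 0.002, 0, 0, 0, 0], [0, 0, 0.001, 0, 0, 0, 0], [0, 0, 0, 0, 0, 0, 0]]]}}

```text
time: 17.9
ee_pos: [559.4, 106.8, 111.6]
orientation: [-2.353, -2.081, 0.0]
ft_force: [0.0, 0.3, 3.3]
opening: 0.9
grip_force: 1.4
```

Request:
{"fn": "apply_moves", "kwargs": {"motion": [[[0, 0, 0.002, 0, 0, 0, 0], [0, 0, 0.001, 0, 0, 0, 0], [0, 0, 0, 0, 0, 0, 0]]]}}

```text
time: 18.2
ee_pos: [559.4, 106.7, 108.6]
orientation: [-2.353, -2.081, 0.0]
ft_force: [-0.1, 0.8, 2.1]
opening: 0.7
grip_force: 1.4
```

Request:
{"fn": "apply_moves", "kwargs": {"motion": [[[0, 0, 0.002, 0, 0, 0, 0], [0, 0, 0.001, 0, 0, 0, 0], [0, 0, 0, 0, 0, 0, 0]]]}}

```text
time: 18.5
ee_pos: [559.2, 106.6, 105.3]
orientation: [-2.353, -2.081, 0.001]
ft_force: [-0.5, 0.6, 1.1]
opening: 0.7
grip_force: 0.5
```

Request:
{"fn": "apply_moves", "kwargs": {"motion": [[[0, 0, 0.001, 0, 0, 0, 0], [0, 0, 0.001, 0, 0, 0, 0], [0, 0, 0, 0, 0, 0, 0]]]}}

```text
time: 18.8
ee_pos: [559.7, 106.7, 103.8]
orientation: [2.353, 2.081, 0.0]
ft_force: [0.3, -0.0, 3.5]
opening: 0.6
grip_force: 1.2
```

Request:
{"fn": "apply_moves", "kwargs": {"motion": [[[0, 0, 0.001, 0, 0, 0, 0], [0, 0, 0.001, 0, 0, 0, 0], [0, 0, 0, 0, 0, 0, 0]]]}}

```text
time: 19.1
ee_pos: [560.2, 106.7, 102.2]
orientation: [2.353, 2.081, 0.002]
ft_force: [1.2, 0.6, 4.6]
opening: 0.2
grip_force: 2.0
```

Request:
{"fn": "apply_moves", "kwargs": {"motion": [[[0, 0, 0.001, 0, 0, 0, 0], [0, 0, 0.001, 0, 0, 0, 0], [0, 0, 0, 0, 0, 0, 0]]]}}

```text
time: 19.4
ee_pos: [559.7, 106.9, 100.2]
orientation: [-2.353, -2.081, -0.001]
ft_force: [-0.4, -0.2, 5.6]
opening: 0.4
grip_force: 2.5
```

Request:
{"fn": "apply_moves", "kwargs": {"motion": [[[0, 0, 0.001, 0, 0, 0, 0], [0, 0, 0.001, 0, 0, 0, 0], [0, 0, 0, 0, 0, 0, 0]]]}}

```text
time: 19.7
ee_pos: [559.7, 107.0, 98.1]
orientation: [-2.353, -2.081, -0.001]
ft_force: [-0.8, -0.3, 5.1]
opening: 0.3
grip_force: 2.4
```

Near the seat range now, so I take 1 mm steps, a call at a time.

Request:
{"fn": "apply_moves", "kwargs": {"motion": [[[0, 0, 0.001, 0, 0, 0, 0], [0, 0, 0, 0, 0, 0, 0]]]}}

```text
time: 19.9
ee_pos: [559.8, 107.0, 97.1]
orientation: [-2.353, -2.081, -0.001]
ft_force: [-0.4, -0.2, 5.2]
opening: 0.2
grip_force: 2.4
```

Request:
{"fn": "apply_moves", "kwargs": {"motion": [[[0, 0, 0.001, 0, 0, 0, 0], [0, 0, 0, 0, 0, 0, 0]]]}}

```text
time: 20.1
ee_pos: [559.8, 106.9, 96.1]
orientation: [-2.353, -2.081, -0.001]
ft_force: [0.9, -0.4, 4.6]
opening: 0.1
grip_force: 2.4
```

Request:
{"fn": "apply_moves", "kwargs": {"motion": [[[0, 0, 0.001, 0, 0, 0, 0], [0, 0, 0, 0, 0, 0, 0]]]}}

```text
time: 20.3
ee_pos: [559.9, 107.0, 95.1]
orientation: [2.353, 2.081, 0.001]
ft_force: [0.1, 0.0, 4.8]
opening: 0.6
grip_force: 2.4
```

Request:
{"fn": "apply_moves", "kwargs": {"motion": [[[0, 0, 0.001, 0, 0, 0, 0], [0, 0, 0, 0, 0, 0, 0]]]}}

```text
time: 20.5
ee_pos: [559.6, 106.9, 93.9]
orientation: [-2.353, -2.081, -0.0]
ft_force: [-0.4, 1.2, 4.8]
opening: 0.5
grip_force: 2.3
```

Request:
{"fn": "apply_moves", "kwargs": {"motion": [[[0, 0, 0.001, 0, 0, 0, 0], [0, 0, 0, 0, 0, 0, 0]]]}}

```text
time: 20.7
ee_pos: [559.4, 106.9, 92.7]
orientation: [-2.353, -2.081, 0.0]
ft_force: [0.3, 0.6, 2.9]
opening: 0.3
grip_force: 2.2
```

Request:
{"fn": "apply_moves", "kwargs": {"motion": [[[0, 0, 0.001, 0, 0, 0, 0], [0, 0, 0, 0, 0, 0, 0]]]}}

```text
time: 20.9
ee_pos: [559.3, 106.8, 91.6]
orientation: [-2.353, -2.081, 0.0]
ft_force: [0.6, 0.1, 3.6]
opening: 0.6
grip_force: 2.0
```

Request:
{"fn": "apply_moves", "kwargs": {"motion": [[[0, 0, 0.001, 0, 0, 0, 0], [0, 0, 0, 0, 0, 0, 0]]]}}

```text
time: 21.1
ee_pos: [559.4, 106.8, 90.7]
orientation: [-2.353, -2.081, 0.0]
ft_force: [-0.7, 0.4, 3.1]
opening: 0.3
grip_force: 2.1
```

Request:
{"fn": "apply_moves", "kwargs": {"motion": [[[0, 0, 0.001, 0, 0, 0, 0], [0, 0, 0, 0, 0, 0, 0]]]}}

```text
time: 21.3
ee_pos: [559.5, 106.8, 89.7]
orientation: [-2.353, -2.081, 0.0]
ft_force: [-0.4, 0.6, 2.2]
opening: 0.4
grip_force: 2.1
```

Request:
{"fn": "apply_moves", "kwargs": {"motion": [[[0, 0, 0.001, 0, 0, 0, 0], [0, 0, 0, 0, 0, 0, 0]]]}}

```text
time: 21.5
ee_pos: [559.6, 106.7, 88.7]
orientation: [-2.353, -2.081, 0.0]
ft_force: [0.5, -0.2, 3.0]
opening: 0.4
grip_force: 2.1
```

Request:
{"fn": "apply_moves", "kwargs": {"motion": [[[0, 0, 0.001, 0, 0, 0, 0], [0, 0, 0, 0, 0, 0, 0]]]}}

```text
time: 21.7
ee_pos: [559.5, 106.7, 87.7]
orientation: [2.353, 2.081, -0.0]
ft_force: [0.8, 0.4, 3.7]
opening: 0.3
grip_force: 2.1
```

Request:
{"fn": "apply_moves", "kwargs": {"motion": [[[0, 0, 0.001, 0, 0, 0, 0], [0, 0, 0, 0, 0, 0, 0]]]}}

```text
time: 21.9
ee_pos: [559.5, 106.8, 86.7]
orientation: [-2.353, -2.081, 0.0]
ft_force: [0.2, -0.3, 3.2]
opening: 0.6
grip_force: 2.1
```

Request:
{"fn": "apply_moves", "kwargs": {"motion": [[[0, 0, 0.001, 0, 0, 0, 0], [0, 0, 0, 0, 0, 0, 0]]]}}

```text
time: 22.1
ee_pos: [559.7, 106.8, 85.9]
orientation: [-2.353, -2.081, -0.0]
ft_force: [1.1, 0.8, 4.9]
opening: 0.3
grip_force: 3.1
```

Request:
{"fn": "apply_moves", "kwargs": {"motion": [[[0, 0, 0.001, 0, 0, 0, 0], [0, 0, 0, 0, 0, 0, 0]]]}}

```text
time: 22.3
ee_pos: [559.7, 106.8, 85.8]
orientation: [-2.353, -2.081, -0.001]
ft_force: [-2.3, -0.1, 8.8]
opening: 0.3
grip_force: 6.1
```

Request:
{"fn": "apply_moves", "kwargs": {"motion": [[[0, 0, 0.001, 0, 0, 0, 0], [0, 0, 0, 0, 0, 0, 0]]]}}

```text
time: 22.5
ee_pos: [559.9, 106.9, 85.8]
orientation: [-2.353, -2.081, -0.002]
ft_force: [-3.9, -0.6, 14.7]
opening: 0.5
grip_force: 9.2
```

The z stays at 85.8 while the force climbs to 14.7 N over a drag of about 3 N, so the cartridge has bottomed firmly. I hold briefly and withdraw.

Request:
{"fn": "apply_moves", "kwargs": {"motion": [[[0, 0, 0, 0, 0, 0, 0], [0, 0, 0, 0, 0, 0, 0], [0, 0, 0, 0, 0, 0, 0]]]}}

```text
time: 22.8
ee_pos: [559.9, 106.9, 85.8]
orientation: [-2.353, -2.081, -0.002]
ft_force: [-4.5, -0.9, 15.1]
opening: 0.3
grip_force: 9.1
```

Request:
{"fn": "apply_moves", "kwargs": {"motion": [[[0, 0, -0.004, 0, 0, 0, 0], [0, 0, -0.005, 0, 0, 0, 0], [0, 0, -0.005, 0, 0, 0, 0], [0, 0, -0.01, 0, 0, 0, 0], [0, 0, -0.01, 0, 0, 0, 0], [0, 0, -0.01, 0, 0, 0, 0], [0, 0, -0.02, 0, 0, 0, 0], [0, 0, -0.03, 0, 0, 0, 0], [0, 0, -0.04, 0, 0, 0, 0], [0, 0, -0.03, 0, 0, 0, 0], [0, 0, 0, 0, 0, 0, 0]]]}}

```text
time: 23.9
ee_pos: [562.4, 107.0, 253.8]
orientation: [2.351, 2.079, 0.014]
ft_force: [0.5, 0.1, -0.2]
opening: 0.4
grip_force: 0.0
```

Request:
{"fn": "apply_moves", "kwargs": {"motion": [[[-0.03, -0.02, 0, 0, 0, 0, 0], [-0.04, -0.02, 0, 0, 0, 0, 0], [-0.04, -0.02, 0, 0, 0, 0, 0], [-0.04, 0, 0, 0, 0, 0, 0], [-0.04, 0, 0, 0, 0, 0, 0], [0, 0, 0, 0, 0, 0, 0], [0, 0, 0, 0, 0, 0, 0]]]}}

```text
time: 24.6
ee_pos: [476.4, -75.1, 247.9]
orientation: [-2.355, -2.078, -0.002]
ft_force: [-0.2, 0.6, -0.5]
opening: 0.1
grip_force: 0.0
```

```bash
python3 - <<'E'
from h import *
s=monitor.observe(); print(s['time'],s['ee_pos'].round(1),s['ft_force'].round(1))
p,d=snap('top'); W=pts('top',d); P=W.reshape(d.shape+(3,))-[561.2,107.2,0]
y=np.radians(-7); Rz=np.array([[np.cos(y),-np.sin(y),0],[np.sin(y),np.cos(y),0],[0,0,1]]); L=P@Rz
m=(np.abs(L[...,0])<17)&(np.abs(L[...,1])<25)
for a,b in((-17,-8),(-8,0),(0,8),(8,17)):
    k=m&(L[...,0]>=a)&(L[...,0]<b); print(a,b,k.sum(),'z med',np.median(L[k][:,2]).round(1),'bright',np.median(p[k].max(1)))
E
```

```text
24.6 [476.4 -75.1 247.9] [-0.2  0.6 -0.5]
-17 -8 77 z med 124.0 bright 240.0
-8 0 69 z med 124.3 bright 238.0
0 8 68 z med 123.3 bright 239.0
8 17 77 z med 124.1 bright 238.0
```

Both leaves read level at 124 mm, white right across, so the flap is shut. The robot is clear.

```bash
python3 -c "
from bench import finish_job
print(finish_job())"
```

```text
the job is handed in; nothing more can be done
None
```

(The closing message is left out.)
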